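# Pin the wheel in its slotted stand with a headed axle

## Robot

A 6-joint arm with a two-finger parallel gripper is mounted at the origin on the work surface. World frame = base frame: x ahead of the robot, y to its left, z up, the work surface at z = 0. Lengths are in mm, angles in rad, forces in N, time in s.
With the tool pointing down it reaches from about 275 to 975 mm from the base axis. Payload 8.4 kg.
Tool frame: the origin (TCP) lies midway between the tips of the shut fingers; the grasp point (between the pads) lies 19 mm behind it; z points along the fingers, y is the line along which they close (so a half turn about z gives the same grasp; the last joint's range is limited). The gripper opens to 92 mm and grips with 3 to 60 N. Pads are 20 mm wide; open, the fingers measure 128 mm over their backs; the gripper's body (75 mm by 189 mm) begins 69 mm behind the grasp point.
Start: joints at [-1.285, 0.353, 1.633, -0, 1.155, -0.002], TCP at [177.4, -599.297, 175.183] pointing down, gripper open.
Joint ranges: [-2.63, 2.63], [-0.92, 2.1], [0.06, 2.66], [-1.3, 4.44], [0, 2.69], [-3.02, 3.02]. Speed limits (rad/s): [2.22, 2.22, 2.79, 3.14, 3.14, 3.14].

## Interface

Orientations are given as a unit quaternion [w, x, y, z].
In Python, from bench import * gives the robot as it stands. The module is installed in compiled form; this text tells all that it offers.
- The arm moves only by the shell command python3 -m pendant 'ROWS' [OPENING] [FORCE]. ROWS is JSON, a list of rows, each a list of 2 entries, a list of its own where there are three numbers: the shift along the tool's x, y, z normalised to -1 to 1, where 1 is 25 cm, then the turn, a rotation vector about the tool's x, y, z normalised to -1 to 1, where 1 is 45 degrees. A call has 1 to 10 rows; each row shifts and turns the commanded pose from where the row before left it, along the tool's axes as they then stand; what a row does not reach is not made up. A row lasts 1/8 s, in which the tool goes at most 62.5 mm and 10.7 degrees, less where a joint would pass 70% of its speed; a pose out of reach is approached as far as the arm can. A call with a number of a shift or a turn outside -1 to 1 is refused whole. A call with a gripper value outside its range is refused whole. OPENING is the finger opening in mm, from 0 to 91.9, set as the call begins (- or left out, the last holds). The fingers move at their own pace and stop on an object; FORCE is the grip in N (left out, the last holds). Time passes only in rows, so rows that do not move let the fingers close. It gives the time, the measured TCP pose, the force, the opening and the grip force at its end, in the units of the state.
- get_state(): the state, without advancing time (a new reading comes with each control period).
- get_image(name): name is "side" or "top"; returns a dict with "frame" (384x512x3 uint8, blue, green, red), "range_z" (384x512 float32, mm along the optical axis (not along the pixel's ray), 0 where there is no reading), "fx", "fy", "cx", "cy" (pixels), "D" ([k1, k2, p1, p2, k3] as OpenCV has them; the pictures are not rectified), "origin" and "rotation" of the camera in the world. Camera axes: x right, y up, looking along -z (the intrinsics and any distortion apply to the point x, -y, -z); pixel columns grow to the right and rows downward; lengths in mm; the calibration is good to about 2 mm. A picture is of the moment at which its call begins.
- finish_job(): hands the job in; it is judged then, once.
The state is a dict: "t": time; "joint_positions": joint angles; "joint_velocities": joint speeds; "tau": joint torques, N m; "eef_pos": TCP position; "ee_rot": TCP orientation; "ft_force": force on the tool from outside, world axes, zero at the start; "wrist_torque": the same for the moment, N m; "grip_width": finger opening in mm; "grip_force": force on a finger pad.
Only numpy, scipy, OpenCV 4.12 (cv2) and the standard library are available. Lean on these libraries where they do the work, as an engineer would, in place of code of your own. Each camera call takes 0.05 s, during which the arm holds its last target. There are 200 camera calls.

## Task

Pin the blue wheel in the aluminium stand with the steel axle that lies on the vee rest: push the axle, nose first, through the slot of the near cheek, the bore of the wheel and the slot of the far cheek until its head sits flush against the near cheek, then let go. The wheel stands somewhere along the slots, so feel for its bore with light pushes and do not force the axle; leave the jar, the spare wheel and the skate tool alone.

Things in the scene. Friction and masses are not known exactly. Their poses are not given: they have to be found in the camera images.
- stand: Fixed aluminium wheel stand; origin on the table under its middle. Base 110 (x) x 58 (y) x 25 mm high; two upright cheeks, each 90 mm long in x and 8 mm thick, top 82 mm above the table: near cheek y -29 to -21 mm, far cheek y +21 to +29 mm. A blue wheel stands between them (1 mm gap each side). The axle goes in along the stand's +y, from the -y side.
- slot_mouth (a point): Centre of the near cheek's slot at its outer face (stand's x 0, y -29 mm, 62 mm above the table); axes as the stand's. Each cheek has the same level through-slot, 27 mm long in x (13.5 mm either side) and 14 mm high. A nose that misses the bore stops on the wheel's flat hub face, 9 mm in +y from this point.
- slots_middle (a point): Fixed point of the stand (not of the wheel), midway between the slots, 62 mm up. Wheel: 74 mm diameter, 40 mm wide, top 99 mm up, bore 13.7 mm along y at this height. Its place is NOT measured: anywhere within 7 mm of here along the stand's x. It gives way only along x, to about 2 N, within those 7 mm. A nose within 2 mm of the bore's centre slips in and draws the wheel into line.
- rest: Fixed aluminium riser pad 55 (x) x 110 (y) x 10 mm with two upright vee posts, 6 mm thick, at y -34 and +34 mm, that hold the axle level along y with its centre line 47 mm above the table; between the posts there are 62 mm free for fingers. Origin on the table under its middle.
- axle_mid (a point): Middle of the axle's shaft, on its centre line. Loose steel axle, about 100 g: shaft 12 mm in diameter and 84 mm long, along the axle's own y; its +y end is the nose, tapered over the last 5 mm to 9.6 mm in diameter; at the -y end a round head 24 mm in diameter, 8 mm thick (y -42 to -50 mm).
- axle_nose (a point): Tip of the axle's nose, on its centre line, 42 mm in +y from the middle.
- axle_shoulder (a point): Underside of the axle's head, on its centre line, 42 mm in -y from the middle.
- jar: Bystander: loose glass jar with screw lid, 64 mm in diameter, 85 mm high, upright; origin under its centre.
- spare_wheel: Bystander: loose wheel lying flat, 74 mm in diameter, 40 mm high; origin under its centre.
- skate_tool: Bystander: loose flat red T-shaped skate tool, about 116 x 118 mm, 16 mm high; origin under the middle of its stem.
There are look-alikes about, which are no part of the job. There is more than one size of the part that bears axle_mid; the job needs the largest.

How it is judged (in metres and radians):
On the way, in this order (a step that is already met when the one before it is completed fails the run):
1. the axle is lifted off its rest (height (world z) of axle_mid above 0.056 m and height (world z) of axle_nose above 0.05 m), for 0.1 s.
2. the nose is through the near cheek and at least 6 mm into the wheel's bore (y of axle_nose in the frame of slot_mouth between 0.015 and 0.075 m and x of axle_nose in the frame of slot_mouth between -0.012 and 0.012 m and z of axle_nose in the frame of slot_mouth between -0.005 and 0.005 m), for 0.1 s.
At the end, for the whole second after the job is handed in: The axle runs through both cheeks and the wheel, square to the cheeks within 0.1 rad, its nose sticking out beyond the far cheek, its head's underside within 3 mm of the near cheek's outer face; it is let go and at rest (y of axle_shoulder in the frame of slot_mouth between -0.003 and 0.003 m and z of axle_shoulder in the frame of slot_mouth between -0.005 and 0.005 m and y of axle_nose in the frame of slot_mouth above 0.078 m and x of axle_nose in the frame of slot_mouth between -0.012 and 0.012 m and angle between the y axis of axle_mid and the y axis of stand, either way round below 0.1 rad and linear speed of axle below 0.02 m/s); the robot touches nothing.
It fails at once if the axle is forced: it presses on the stand or the wheel with more than 60 N (contact force between axle and stand above 60 N).
It fails at once if the jar is shifted by more than 20 mm or tipped (distance of jar from where it was at the start of the episode above 0.02 m or angle between jar's own z axis and vertical above 0.3 rad).
It fails at once if the spare wheel is shifted by more than 20 mm (distance of spare_wheel from where it was at the start of the episode above 0.02 m).
It fails at once if the skate tool is shifted by more than 20 mm (distance of skate_tool from where it was at the start of the episode above 0.02 m).
It also fails if it takes over 72 s, if anything falls off the work surface, if the arm or the gripper's body presses on something with over 40 N, if the wrist force passes 120 N, or if a joint passes its speed limit or range.

## Working session

There is one attempt and no reset: what is moved stays moved. The work goes in short steps, Python scripts to look and compute and a shell command to move; the robot and the scene stay as the last step left them, time stands still between calls to the robot, and variables do not carry over. Pictures are saved under pics/ and viewed, at most 10 in all, crops included, and the job is handed in when it is done.

```bash
mkdir -p pics
python3 - <<'E'
from bench import *
import cv2,numpy as np,pickle
s=get_state();print(s)
for n in("side","top"):
    d=get_image(n);cv2.imwrite(f"pics/{n}0.png",d["frame"]);pickle.dump(d,open(f"{n}0.pkl","wb"))
    print(n,d["fx"],d["cx"],d["cy"],d["D"],d["origin"],d["rotation"])
E
```

```text
{'t': 0.0, 'joint_positions': array([-1.28542895e+00,  3.53657881e-01,  1.63411492e+00, -1.15712093e-05,
        1.15515712e+00, -2.39453777e-03]), 'joint_velocities': array([-0.00123285, -0.0006027 , -0.00170486, -0.00036132,  0.00067699,
       -0.00308139]), 'tau': array([-3.20458903e-04, -5.93854058e+01, -3.34219229e+01,  6.97773532e-02,
        2.34930095e-02, -1.45688787e-04]), 'eef_pos': array([ 177.23054173, -598.79672071,  174.46585285]), 'ee_rot': array([-6.61204897e-04,  9.89666423e-01,  1.43387323e-01, -9.95256580e-05]), 'ft_force': array([0.14677273, 0.25211359, 0.52201983]), 'wrist_torque': array([ 0.00431563, -0.0046923 , -0.03654846]), 'grip_force': 0.0, 'grip_width': 91.83751647055524}
side 362.9074182633551 258.8062649170405 188.48631211393072 [0.04000227 0.         0.         0.         0.        ] [ 290.16977896 -583.23040112  526.98610581] [ 0.85895062  0.43825179 -0.11797767 -0.23710857]
top 425.47046679554563 258.50292770056967 191.8467298457877 [0.05391059 0.         0.         0.         0.        ] [ 500.59368325  -50.35453381 1050.44318301] [ 0.71515208  0.05766305 -0.03798489 -0.69554987]
```

View pics/top0.png

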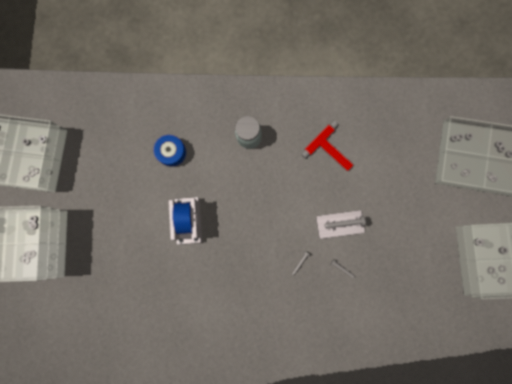

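View pics/side0.png

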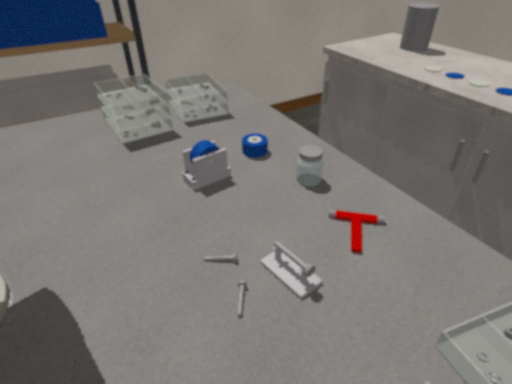

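The top view shows the stand with the blue wheel at (184,220) and the rest with the axle at (343,224), its head on the right at (367,221). The spare wheel is at (170,150), the jar at (248,130) and the red tool at (328,147).

These could be taken for the axle: the pin on the rest at (345,223) and two smaller pins on the table at (302,263) and (343,268). The description says vee rest and largest size, so I choose (345,223). I'll check that in a crop and measure.

```bash
cat > h.py <<'E'
import cv2,numpy as np
from scipy.spatial.transform import Rotation as R
def cam(d):
    q=d["rotation"];Rm=R.from_quat([q[1],q[2],q[3],q[0]]).as_matrix() if np.size(q)==4 else np.array(q)
    K=np.array([[d["fx"],0,d["cx"]],[0,d["fy"],d["cy"]],[0,0,1]]);return Rm,K,np.array(d["origin"])
def rays(d,uv):
    Rm,K,o=cam(d);n=cv2.undistortPoints(np.float64(uv).reshape(-1,1,2),K,np.array(d["D"]))[:,0]
    return o,np.c_[n[:,0],-n[:,1],-np.ones(len(n))]@Rm.T
def plane(d,uv,z):
    o,r=rays(d,uv);return o+r*((z-o[2])/r[:,2])[:,None]
def cloud(d):
    v,u=np.mgrid[:384,:512];o,r=rays(d,np.c_[u.ravel(),v.ravel()]);z=d["range_z"].reshape(-1,1)
    return np.where(z>0,o+r*z,np.nan).reshape(384,512,3)
def proj(d,p):
    Rm,K,o=cam(d);c=(np.atleast_2d(p)-o)@Rm;c=c*[1,-1,-1]
    return cv2.projectPoints(c,np.zeros(3),np.zeros(3),K,np.array(d["D"]))[0][:,0]
E
python3 - <<'E'
import pickle;from h import *
T=pickle.load(open("top0.pkl","rb"));S=pickle.load(open("side0.pkl","rb"))
C=cloud(T);CS=cloud(S);np.set_printoptions(precision=1,suppress=True)
for n,d,c in(("top",T,C),("side",S,CS)):
    P=c.reshape(-1,3);print(n,"table z",np.nanmedian(P[:,2]))
    hsv=cv2.cvtColor(d["frame"],cv2.COLOR_BGR2HSV).reshape(-1,3)
    st=plane(T,[[184,220]],90)[0];rs=plane(T,[[345,224]],47)[0]
    print(st,rs)
    near=np.hypot(*(P[:,:2]-st[:2]).T)<75
    blue=(hsv[:,1]>120)&(abs(hsv[:,0]-115)<15)&near
    b=P[blue];print("blue",b.shape,np.nanmin(b,0),np.nanmax(b,0))
    m=near&~blue&(abs(P[:,2]-82)<6);q=P[m];print("cheek",len(q),cv2.minAreaRect(np.float32(q[:,:2])),np.median(q[:,2]))
    near=np.hypot(*(P[:,:2]-rs[:2]).T)<80
    for lo,hi in((6,16),(36,70)):
        q=P[near&(P[:,2]>lo)&(P[:,2]<hi)]
        print("rest",lo,len(q),cv2.minAreaRect(np.float32(q[:,:2])),q.min(0),q.max(0),np.median(q,0))
a=cv2.resize(T["frame"][190:290,140:390],None,fx=3,fy=3,interpolation=2)
b=cv2.resize(S["frame"][130:320,170:340],None,fx=2,fy=2,interpolation=2)
o=np.zeros((590,780,3),np.uint8);o[:300,:750]=a;o[300:,:340]=b[60+30:380]; o[300:,345:685]=b[0:290];cv2.imwrite("pics/crop.png",o)
E
```

```text
top table z 0.09121420390999901
[562.3 145.2  90. ] [ 566.3 -224.9   47. ]Traceback (most recent call last):
  File "<stdin>", line 11, in <module>
    res = np.fmin.reduce(a, axis=axis, out=out, **kwargs)
ValueError: zero-size array to reduction operation fmin which has no identity
```

Run:
```python
import pickle;from h import *
T=pickle.load(open("top0.pkl","rb"));S=pickle.load(open("side0.pkl","rb"))
np.set_printoptions(precision=1,suppress=True)
C=cloud(T);print(C[220,184],C[223,345],C[300,300],T["frame"][220,184],T["range_z"][220,184],cv2.cvtColor(T["frame"],cv2.COLOR_BGR2HSV)[220,184])
a=cv2.resize(T["frame"][190:290,140:390],None,fx=3,fy=3,interpolation=2)
b=cv2.resize(S["frame"][130:320,170:340],None,fx=2,fy=2,interpolation=2)
o=np.zeros((590,780,3),np.uint8);o[:300,:750]=a;o[300:,:340]=b[90:380]; o[300:,345:685]=b[0:290];cv2.imwrite("pics/crop.png",o)
```

```text
[562.  144.1  95.6] [ 568.3 -224.    51.9] [ 384.7 -126.    -0.1] [145  72  26] 959.8092 [108 209 145]
```

View pics/crop.png

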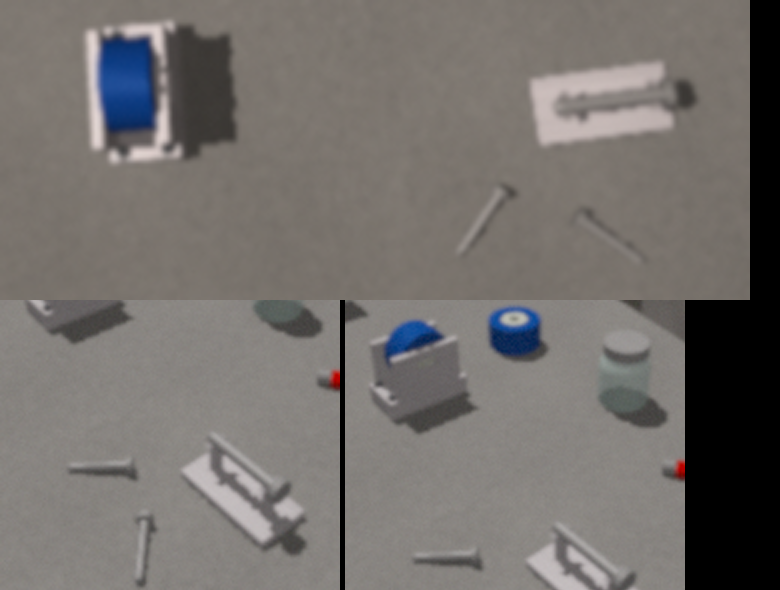

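The crop confirms the choice. The large axle lies on the vee rest, head at crop (682,95), nose at (556,103). The two smaller pins lie on the table. Next I fix the uint8 wrap in the mask and measure.

```bash
cat > m.py <<'E'
import pickle;from h import *
np.set_printoptions(precision=1,suppress=True)
T=pickle.load(open("top0.pkl","rb"));S=pickle.load(open("side0.pkl","rb"))
for n,d in(("top",T),("side",S)):
    P=cloud(d).reshape(-1,3);hsv=cv2.cvtColor(d["frame"],cv2.COLOR_BGR2HSV).reshape(-1,3).astype(int)
    near=np.hypot(*(P[:,:2]-[562,145]).T)<75
    blue=(hsv[:,1]>120)&(abs(hsv[:,0]-110)<15)&near
    b=P[blue];print(n,"blue",len(b),b.min(0),b.max(0),cv2.minAreaRect(np.float32(b[b[:,2]>84][:,:2])))
    q=P[near&~blue&(abs(P[:,2]-82)<5)]
    for k in(-1,1):
        c=q[(q[:,1]-145)*k>8]; l=cv2.fitLine(np.float32(c[:,:2]),cv2.DIST_HUBER,0,.01,.01).ravel();print(" cheek",k,len(c),c.min(0),c.max(0),c.mean(0),l)
    q=P[near&(P[:,2]>15)];print(" stand all",cv2.minAreaRect(np.float32(q[:,:2])))
    near=np.hypot(*(P[:,:2]-[566,-225]).T)<85
    q=P[near&(P[:,2]>4)&(P[:,2]<16)];print(" pad",len(q),cv2.minAreaRect(np.float32(q[:,:2])),np.median(q[:,2]))
    q=P[near&(P[:,2]>44)];l=cv2.fitLine(np.float32(q[:,:2]),cv2.DIST_HUBER,0,.01,.01).ravel();print(" axle",len(q),q.min(0),q.max(0),l,np.sort(q[:,1])[[0,1,2,-3,-2,-1]])
    dd=l[:2]*np.sign(l[1]); t=(q[:,:2]-l[2:])@dd; w=(q[:,:2]-l[2:])@[dd[1],-dd[0]]
    for a in range(-60,60,10):
        s=(t>=a)&(t<a+10)
        if s.any():print("   ",a,s.sum(),w[s].min(),w[s].max(),q[s,2].max())
E
python3 m.py
```

```text
top blue 485 [533.3 130.   65.9] [602.  171.1 105.1] ((571.2789306640625, 149.91847229003906), (61.01742172241211, 37.74892807006836), 6.471289157867432)
 cheek -1 173 [527.1 117.8  77.1] [614.2 136.8  87. ] [570.9 126.8  82.4] [  1.    0.1 570.5 126.6]
 cheek 1 138 [521.3 153.2  77.4] [608.1 183.9  86.7] [565.4 175.   82.2] [  1.    0.1 563.3 175.3]
 stand all ((567.4221801757812, 150.79031372070312), (109.98298645019531, 58.54909133911133), 6.40943717956543)
 pad 860 ((561.1766357421875, -224.59332275390625), (164.20230102539062, 145.99713134765625), 49.339664459228516) 10.232234282179661
 axle 251 [ 553.4 -266.9   44.1] [ 588.3 -175.7   60.6] [   0.2   -1.   570.  -223.8] [-266.9 -266.7 -266.5 -177.5 -176.3 -175.7]
    -50 19 -11.831073737801855 11.761084366081889 60.54849126638328
    -40 45 -11.511889400268384 10.976855867207782 60.56681939066539
    -30 26 -9.844175785798045 11.460629241340033 55.85614926945925
    -20 23 -5.806225351616808 6.047423919421999 55.11454212550461
    -10 22 -5.104704078048067 5.185344380596173 55.11143264471514
    0 23 -5.617829066415149 5.8388003
[... 1027 characters left out ...]
0271 12.900180049379008 59.04248390298727
    -40 73 -8.270137788280165 14.368964909879647 61.17031576328094
    -30 46 -7.740332170704372 11.410578470668375 55.578374206216495
    -20 36 -2.389119410526665 7.433344568739388 55.500529618403846
    -10 35 -2.86783049672173 7.556121402332161 54.94562343926441
    0 34 -3.234992332108399 8.312554633441923 54.70225708203412
    10 34 -3.2625489515022053 6.161419287324509 55.06977300527052
    20 33 -3.0843397111300868 8.206725660134905 54.6444495085953
    30 33 -8.091105357574587 14.118959153034933 54.83371290309242
    40 38 -7.812309218657449 13.380833836639898 54.73700733630221
    50 4 -1.5973556627087788 5.703548808158817 52.38240524363374
```

```bash
cat > m2.py <<'E'
import pickle,sys;from h import *
from scipy.optimize import least_squares as LS
np.set_printoptions(precision=3,suppress=True)
T=pickle.load(open("top0.pkl","rb"));S=pickle.load(open("side0.pkl","rb"))
yaw=np.radians(6.3);ex=np.array([np.cos(yaw),np.sin(yaw)]);ey=np.array([-ex[1],ex[0]]);sc=np.array([567.5,150.8])
for n,d in(("top",T),("side",S)):
    P=cloud(d).reshape(-1,3);hsv=cv2.cvtColor(d["frame"],cv2.COLOR_BGR2HSV).reshape(-1,3).astype(int)
    near=np.hypot(*(P[:,:2]-sc).T)<75
    blue=(hsv[:,1]>120)&(abs(hsv[:,0]-110)<15)&near
    b=P[blue];bx=(b[:,:2]-sc)@ex;by=(b[:,:2]-sc)@ey;k=(abs(by)<15)&(b[:,2]>80)
    r=LS(lambda p:np.hypot(bx[k]-p[0],b[k,2]-p[1])-37,[0,62],loss="soft_l1");print(n,"wheel x",r.x,k.sum(),"by",by.min(),by.max())
    q=P[near&~blue&(abs(P[:,2]-82)<5)];u=(q[:,:2]-sc)@ex;v=(q[:,:2]-sc)@ey
    for s in(-1,1):
        c=(v*s>18)&(v*s<34);print(" cheek",np.percentile(u[c],[1,99]),np.percentile(v[c],[3,50,97]),"slope",np.polyfit(u[c],v[c],1)[0])
    q=P[(np.hypot(*(P[:,:2]-[567.5,-225]).T)<25)&(P[:,2]>46)]
    print(" shaft x(y)",np.polyfit(q[:,1]+225,q[:,0],1),"sd",len(q),"z",np.percentile(q[:,2],[50,90]))
    q=P[(np.hypot(*(P[:,:2]-[567.5,-225]).T)<75)&(P[:,2]>46)]
    h=q[(q[:,1]<-250)];print(" head",len(h),h.min(0),h.max(0),"nose",q[q[:,1]>-180].mean(0),q[:,1].max(),"z58+",h[h[:,2]>57].mean(0))
E
python3 m2.py
```

```text
top wheel x [ 3.612 62.332] 363 by -20.17155419843342 17.572724751683097
 cheek [-43.331  43.753] [-28.923 -24.573 -19.314] slope 0.005647385928921695
 cheek [-43.726  43.449] [20.631 24.98  28.884] slope 0.006264352618362013
 shaft x(y) [ -0.142 570.222] sd 111 z [52.251 54.789]
 head 66 [ 564.976 -266.933   46.445] [ 588.284 -250.367   60.567] nose [ 563.319 -177.86    51.45 ] -175.66698987442768 z58+ [ 577.208 -262.949   58.543]
side wheel x [ 4.584 62.003] 152 by -22.10252607391107 17.93981582255513
 cheek [-44.568  42.815] [-29.589 -26.012 -18.555] slope 0.0027704697035485495
 cheek [-45.447  45.305] [19.433 23.076 30.167] slope 0.000681229659936545
 shaft x(y) [ -0.152 568.114] sd 164 z [52.554 54.383]
 head 126 [ 563.977 -269.232   46.391] [ 587.423 -250.085   61.17 ] nose [ 561.13  -177.941   51.094] -175.29351938657624 z58+ [ 575.142 -263.902   59.049]
```

```bash
cat > go.py <<'E'
import sys;from h import *;from bench import *
# go.py x y z yaw(of tool y line, deg): prints remaining shift in tool units and turn (tool-frame rotvec/45deg)
s=get_state();q=s["ee_rot"];A=R.from_quat([q[1],q[2],q[3],q[0]]);p=s["eef_pos"]
a=[float(v) for v in sys.argv[1:5]];f=np.radians(a[3]+90)
B=R.from_matrix(np.array([[np.cos(f),np.sin(f),0],[np.sin(f),-np.cos(f),0],[0,0,-1]]))
np.set_printoptions(precision=4,suppress=True)
d=np.array(a[:3])-p
print("t",s["t"],"tcp",p,"F",s["ft_force"],"w",s["grip_width"],"g",s["grip_force"])
print("shift now-axes",A.inv().apply(d)/250,"shift target-axes",B.inv().apply(d)/250,"turn",(A.inv()*B).as_rotvec()/(np.pi/4))
E
python3 - <<'E'
import pickle;from h import *
T=pickle.load(open("top0.pkl","rb"))
c=np.array([[530,78],[665,62],[673,130],[540,145]])/3+[140,190]
P=plane(T,c,10);print(P,P.mean(0))
E
python3 go.py 571.8 -234.8 130 8.4
```

```text
[[ 586.20059274 -162.80973385   10.        ]
 [ 602.29811389 -271.37339573   10.        ]
 [ 547.62155239 -277.4630605    10.        ]
 [ 532.33340604 -171.36555084   10.        ]] [ 567.11341627 -220.75293523   10.        ]
t 0.1 tcp [ 177.2464 -598.8337  174.5492] F [ 0.0233  0.1602 -0.3966] w 91.69722264186979 g 0.0
shift now-axes [ 1.9266 -0.9482  0.1794] shift target-axes [1.21   1.774  0.1782] turn [-0.0013 -0.0011 -1.8203]
```

```bash
python3 -m pendant '[[[0.19,-0.095,0],[0,0,0]],[[0.19,-0.095,0],[0,0,0]],[[0.19,-0.095,0],[0,0,0]],[[0.19,-0.095,0],[0,0,0]],[[0.19,-0.095,0],[0,0,0]],[[0.19,-0.095,0],[0,0,0]],[[0.19,-0.095,0],[0,0,0]],[[0.19,-0.095,0],[0,0,0]],[[0.19,-0.095,0],[0,0,0]],[[0.19,-0.095,0],[0,0,0]]]' 60
python3 -m pendant '[[[0,0,0],[0,0,-0.23]],[[0,0,0],[0,0,-0.23]],[[0,0,0],[0,0,-0.23]],[[0,0,0],[0,0,-0.23]],[[0,0,0],[0,0,-0.23]],[[0,0,0],[0,0,-0.23]],[[0,0,0],[0,0,-0.22]],[[0,0,0],[0,0,-0.22]],[[0,0,0],[0,0,0]]]'
python3 go.py 571.4 -234 80 8.4
```

```text
t: 1.35
eef_pos: [566.4, -235.3, 174.9]
ee_rot: [-0.0, 0.99, 0.143, -0.0]
ft_force: [-0.4, -0.6, 0.3]
grip_width: 60.4
grip_force: 0.0
t: 2.48
eef_pos: [565.2, -236.6, 174.8]
ee_rot: [-0.0, 0.654, 0.757, -0.0]
ft_force: [-0.9, 0.6, 0.1]
grip_width: 59.8
grip_force: 0.0
t 2.475 tcp [ 565.1832 -236.6289  174.8196] F [-0.8778  0.5886  0.0531] w 59.83429520681599 g 0.0
shift now-axes [0.0067 0.0264 0.3793] shift target-axes [0.0068 0.0261 0.3793] turn [-0.0008 -0.0004 -0.0017]
```

```bash
python3 -m pendant '[[[0.007,0.026,0.15],[0,0,0]],[[0,0,0.15],[0,0,0]],[[0,0,0.12],[0,0,0]],[[0,0,0.1],[0,0,0]],[[0,0,0.067],[0,0,0]],[[0,0,0],[0,0,0]]]'
python3 go.py 571.4 -234 28 8.4
python3 -m pendant '[[[0,0,0],[0,0,0]],[[0,0,0],[0,0,0]],[[0,0,0],[0,0,0]],[[0,0,0],[0,0,0]],[[0,0,0],[0,0,0]],[[0,0,0],[0,0,0]]]' 0 30
python3 - <<'E'
from bench import *;import cv2,numpy as np
f=get_image("side")["frame"];g=get_image("top")["frame"]
cv2.imwrite("pics/g1.png",np.hstack([cv2.resize(f[200:320,220:350],None,fx=3,fy=3),cv2.resize(g[170:290,280:410],None,fx=3,fy=3)]))
E
```

```text
t: 3.22
eef_pos: [570.8, -233.7, 27.4]
ee_rot: [-0.001, 0.654, 0.756, -0.0]
ft_force: [-0.7, 0.0, 0.3]
grip_width: 60.2
grip_force: 0.0
t 3.225 tcp [ 570.8097 -233.7076   27.3676] F [-0.7107  0.0167  0.287 ] w 60.23168951876808 g 0.0
shift now-axes [-0.0015  0.0022 -0.0025] shift target-axes [-0.0015  0.0022 -0.0025] turn [-0.0024 -0.0015 -0.0026]
t: 3.98
eef_pos: [571.6, -234.1, 28.4]
ee_rot: [-0.0, 0.654, 0.757, 0.0]
ft_force: [-0.1, -0.2, 0.4]
grip_width: 2.0
grip_force: 0.0
```

View pics/g1.png

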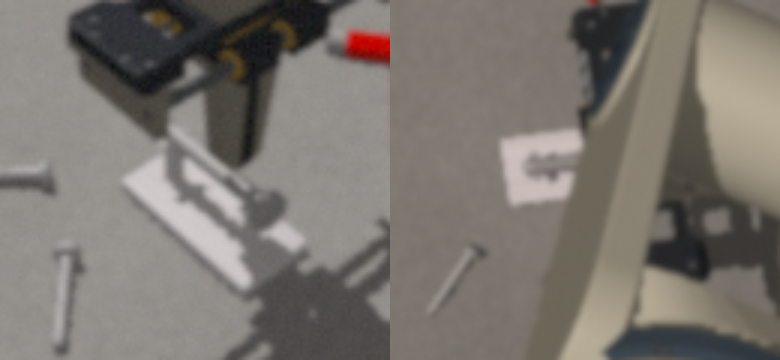

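The close-up doesn't show the fingers on the shaft, and a width of 2 mm means they closed on nothing. I'll check the whole picture and the depth.

Run:
```python
from h import *;from bench import *;import pickle
s=get_state();print(s["grip_width"],s["grip_force"],s["eef_pos"],s["joint_positions"])
d=get_image("side");pickle.dump(d,open("s1.pkl","wb"));C=cloud(d)
np.set_printoptions(precision=0,suppress=True)
print("tcp px",proj(d,s["eef_pos"]),"mid px",proj(d,[569,-218,47]))
for u,v in((300,253),(300,245),(265,232),(268,240),(275,246),(308,268)):print(u,v,C[v,u])
cv2.imwrite("pics/s1.png",cv2.resize(d["frame"][100:340,180:500],None,fx=2.4,fy=2.4))
```

```text
0.31905111423101085 0.0 [ 571.62253551 -234.03722771   28.41079213] [-3.91041555e-01  5.09194864e-01  1.76054564e+00  1.46019157e-05
  8.71893175e-01 -5.37509586e-01]
tcp px [[296. 268.]] mid px [[290. 255.]]
300 253 [ 570. -245.   76.]
300 245 [ 569. -244.   95.]
265 232 [ 485. -269.  184.]
268 240 [ 490. -269.  167.]
275 246 [ 559. -185.   47.]
308 268 [ 572. -267.   59.]
```

View pics/s1.png

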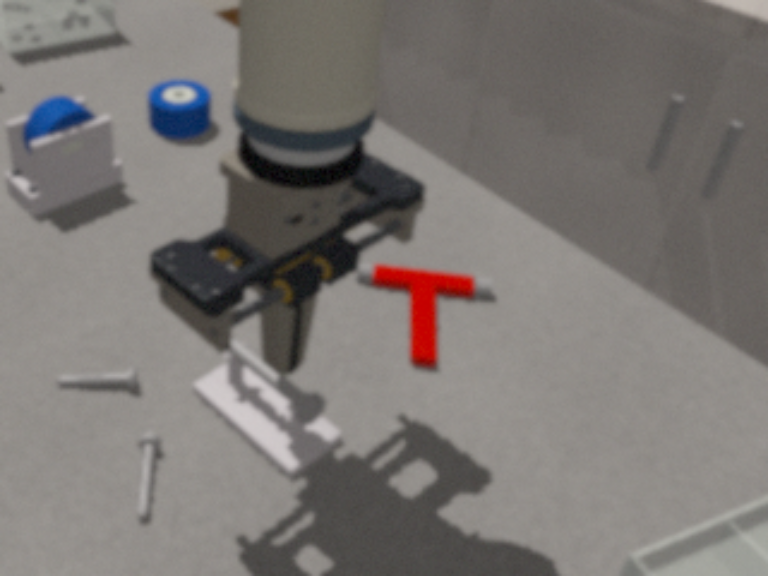

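Run:
```python
from h import *;import pickle
d=pickle.load(open("s1.pkl","rb"));C=cloud(d);np.set_printoptions(precision=0,suppress=True)
for v in range(238,276,2):print(v,[tuple(C[v,u].round().astype(int).tolist()) for u in(290,294,298,302)], d["frame"][v,296])
```

```text
238 [(555, -233, 108), (557, -242, 115), (561, -246, 116), (572, -243, 109)] [65 74 77]
240 [(556, -232, 103), (557, -243, 111), (562, -246, 111), (573, -243, 104)] [67 74 78]
242 [(557, -231, 97), (558, -242, 105), (564, -244, 105), (572, -244, 100)] [66 74 77]
244 [(558, -231, 92), (558, -242, 101), (564, -245, 100), (573, -244, 95)] [63 69 73]
246 [(557, -232, 88), (558, -242, 97), (565, -244, 95), (575, -242, 87)] [66 70 76]
248 [(558, -232, 83), (558, -242, 91), (565, -244, 90), (574, -243, 84)] [65 72 75]
250 [(558, -231, 78), (559, -241, 86), (566, -244, 85), (575, -243, 79)] [68 74 77]
252 [(569, -218, 55), (560, -241, 80), (565, -244, 81), (575, -243, 74)] [63 70 76]
254 [(568, -220, 52), (561, -240, 74), (567, -243, 74), (575, -244, 71)] [73 78 78]
256 [(565, -224, 52), (570, -229, 54), (566, -244, 70), (615, -197, 1)] [116 121 121]
258 [(565, -224, 47), (568, -231, 52), (573, -237, 55), (612, -201, 1)] [106 107 108]
260 [(583, -201, 11), (567, -234, 50), (571, -240, 54), (577, -242, 53)] [94 96 98]
262 [(581, -205, 11), (566, -234, 46), (570, -241, 51), (573, -248, 56)] [108 110 113]
264 [(577, -210, 12), (584, -213, 11), (567, -245, 50), (572, -250, 53)] [171 170 175]
266 [(574, -214, 12), (581, -217, 11), (588, -220, 10), (570, -253, 51)] [199 199 204]
268 [(572, -217, 10), (578, -222, 12), (584, -226, 12), (568, -255, 50)] [200 200 206]
270 [(569, -221, 11), (576, -225, 11), (582, -228, 11), (568, -256, 46)] [195 192 198]
272 [(567, -225, 11), (573, -228, 10), (578, -234, 13), (570, -255, 39)] [167 167 172]
274 [(564, -229, 11), (570, -232, 10), (577, -236, 10), (570, -254, 33)] [115 114 118]
```

The depth image shows the finger tips really end about 40 mm higher than reported, above the axle, so they closed on air. Nothing was touched. I'll lift a bit and measure the tip offset with a clear background.

```bash
python3 -m pendant '[[[0,0,-0.12],[0,0,0]],[[0,0,-0.12],[0,0,0]],[[0,0,0],[0,0,0]],[[0,0,0],[0,0,0]]]'
cat > tip.py <<'E'
from h import *;from bench import *
s=get_state();d=get_image("side");C=cloud(d);np.set_printoptions(precision=1,suppress=True)
p=s["eef_pos"];m=(np.hypot(C[...,0]-p[0],C[...,1]-p[1])<40)&(C[...,2]>64)&(C[...,2]<p[2]+60+45)
q=C[m];print("tcp",p,"n",len(q))
for z in np.arange(60,p[2]+100,8):
    k=q[(q[:,2]>=z)&(q[:,2]<z+8)]
    if len(k):print(z,len(k),k.min(0),k.max(0))
x=proj(d,p)[0];print("tcp px",x);u,v=int(x[0]),int(x[1])
cv2.imwrite("pics/tip.png",cv2.resize(d["frame"][v-100:v+60,u-100:u+100],None,fx=3,fy=3))
E
python3 tip.py
```

```text
t: 4.62
eef_pos: [571.1, -233.9, 87.7]
ee_rot: [-0.0, 0.654, 0.757, -0.0]
ft_force: [0.2, 0.3, 0.2]
grip_width: 0.3
grip_force: 0.0
tcp [ 571.1 -233.9   87.7] n 648
124.0 19 [ 559.3 -244.7  127.6] [ 585.  -231.5  131.9]
132.0 60 [ 557.1 -244.7  132.1] [ 586.7 -227.8  139.9]
140.0 70 [ 556.3 -245.5  140.2] [ 585.7 -227.9  147.9]
148.0 77 [ 555.9 -246.6  148.2] [ 587.6 -228.7  155.9]
156.0 79 [ 554.8 -246.3  156.2] [ 588.  -226.7  164. ]
164.0 89 [ 554.6 -245.8  164.2] [ 587.7 -226.7  171.6]
172.0 92 [ 553.6 -247.3  172.1] [ 589.6 -226.9  180. ]
180.0 96 [ 552.7 -246.7  180.3] [ 589.2 -227.2  188. ]
tcp px [297.3 243.9]
```

View pics/tip.png

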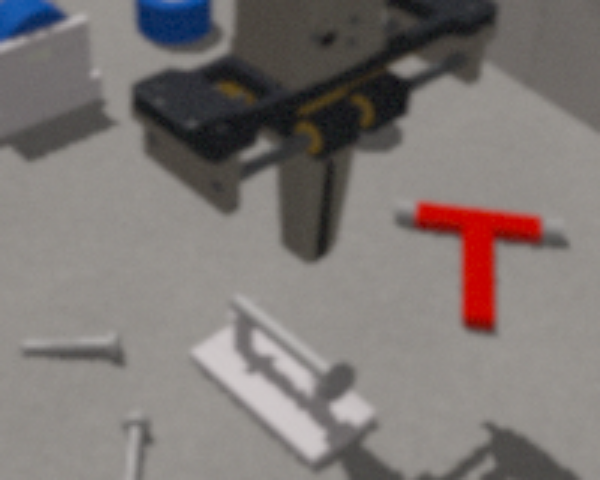

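The picture shows the closed finger tip at crop (310,258), with free space above the axle. Depth puts the tip at z≈127.5 against a reported 87.7, so the true tip is about 40 mm above the reported TCP, while x and y agree. For a grasp at z=47 I need a reported z of about -12.

```bash
python3 -m pendant '[[[0,0,0],[0,0,0]],[[0,0,0],[0,0,0]],[[0,0,0],[0,0,0]],[[0,0,0],[0,0,0]],[[0,0,0.1],[0,0,0]],[[0,0,0.1],[0,0,0]],[[0,0,0.08],[0,0,0]],[[0,0,0],[0,0,0]]]' 60
python3 -m pendant '[[[0,0,0.04],[0,0,0]],[[0,0,0.04],[0,0,0]],[[0,0,0.038],[0,0,0]],[[0,0,0],[0,0,0]],[[0,0,0],[0,0,0]]]'
python3 -m pendant '[[[0,0,0],[0,0,0]],[[0,0,0],[0,0,0]],[[0,0,0],[0,0,0]],[[0,0,0],[0,0,0]],[[0,0,0],[0,0,0]],[[0,0,0],[0,0,0]],[[0,0,0],[0,0,0]]]' 0 35
```

```text
t: 5.68
eef_pos: [570.5, -233.6, 16.9]
ee_rot: [-0.001, 0.654, 0.757, -0.0]
ft_force: [0.3, 0.4, 0.7]
grip_width: 59.7
grip_force: 0.0
t: 6.3
eef_pos: [571.8, -234.1, -11.0]
ee_rot: [0.0, 0.653, 0.757, 0.0]
ft_force: [-0.5, 0.2, 0.3]
grip_width: 59.9
grip_force: 0.0
t: 7.18
eef_pos: [571.3, -234.1, -11.1]
ee_rot: [-0.0, 0.653, 0.757, -0.0]
ft_force: [-2.0, -0.5, 0.6]
grip_width: 10.3
grip_force: 35.0
```

```bash
python3 -m pendant '[[[0,0,-0.03],[0,0,0]],[[0,0,-0.06],[0,0,0]],[[0,0,-0.07],[0,0,0]],[[0,0,0],[0,0,0]],[[0,0,0],[0,0,0]],[[0,0,0],[0,0,0]]]'
cat > ax.py <<'E'
import sys;from h import *;from bench import *
# axle in view: grey points within radius of the tool, just under the tip; z band around expected centre line
s=get_state();p=s["eef_pos"];q=s["ee_rot"];A=R.from_quat([q[1],q[2],q[3],q[0]]).as_matrix()
ax=A[:,0]*np.sign(A[1,0]);w=A[:,1]*np.sign(A[0,1]);g=p+[0,0,59];np.set_printoptions(precision=2,suppress=True)
print("grasp pt",g,"yaw",np.degrees(np.arctan2(-ax[0],ax[1])),"F",s["ft_force"],s["grip_width"],s["grip_force"])
for n in("side","top"):
    d=get_image(n);P=cloud(d).reshape(-1,3)-g;t=P@ax;u=P@w;z=P[:,2]
    m=(abs(u)<20)&(abs(z)<16)&(t>-45)&(t<75);print(n,m.sum())
    for a in range(-45,75,6):
        k=m&(t>=a)&(t<a+6)
        if k.any():print(a,k.sum(),"t",t[k].min(),t[k].max(),"u",u[k].min(),u[k].max(),"z",z[k].min(),z[k].max())
E
python3 ax.py
```

```text
t: 7.92
eef_pos: [571.2, -233.9, 28.5]
ee_rot: [-0.0, 0.653, 0.757, -0.0]
ft_force: [0.7, 0.8, -0.3]
grip_width: 10.6
grip_force: 35.0
grasp pt [ 571.22 -233.88   87.48] yaw 8.38986793448998 F [ 0.74  0.83 -0.26] 10.598840371351143 34.98867094516754
side 448
-39 56 t -34.33178118620286 -33.02662077759907 u -10.54733032159593 11.084526467059447 z -9.792401834646157 11.475244570784199
-33 64 t -32.999663410846004 -27.09495027210852 u -11.266923842857326 10.72289581649254 z -11.884628657863274 12.807108165482546
-27 16 t -26.962016440533162 -21.173367449654624 u -10.942974499808043 9.052174159359263 z -3.8053148759508275 12.000599658819013
-21 23 t -20.35161652194909 -15.447901697843568 u -5.210387562733433 4.587479240291759 z -2.8076094132494944 6.471636194889712
-15 120 t -14.898463422044738 -9.022629412857437 u -19.71214228302806 19.830751661885046 z -15.488084206250662 15.402526776262349
-9 79 t -8.999736279311385 -3.029307300218092 u -19.835956920455697 19.20507750188875 z -15.445165182130879 15.849242322465344
-3 33 t -2.980856589090718 2.9694276488223124 u -19.94510005029978 7.18
[... 965 characters left out ...]
110926 u -5.566023854918983 5.542427334722123 z 0.4562909895219178 8.80962405564425
33 14 t 33.333488036784644 38.54424129720993 u -5.301767406417699 5.976651520234245 z -0.37948620418431744 10.305103891506647
39 14 t 39.18368708805682 44.326094014053425 u -4.909524873763019 4.645643716220836 z 0.008457046280128111 9.004041662104342
45 14 t 45.27756124838038 50.93673528327862 u -5.718961133982947 5.354360747886584 z 0.6460357800268781 6.385423722889428
51 16 t 51.2023549566727 56.77230557662946 u -5.428687277836071 5.83269184365629 z -0.3537941519094687 6.897443674947013
57 2 t 57.4089501028862 57.884585122407216 u -2.907028525717311 -0.6437775403900633 z 4.0600803815954265 5.228954174981496
```

```bash
python3 go.py 582.7 49.9 3 6.4
```

```text
t 8.025 tcp [ 571.2376 -233.8793   28.3994] F [-0.1186 -0.1534 -1.3048] w 10.383825379794374 g 34.98871386051178
shift now-axes [1.1162 0.2111 0.102 ] shift target-axes [1.1229 0.1721 0.1016] turn [-0.0011 -0.0006  0.0442]
```

Turn first, then travel. I stop short at travel height and lower afterwards.

```bash
python3 -m pendant '[[[0,0,0],[0,0,0.044]],[[0.08,0.012,0],[0,0,0]],[[0.16,0.025,0],[0,0,0]],[[0.16,0.025,0],[0,0,0]],[[0.16,0.025,0],[0,0,0]],[[0.16,0.025,0],[0,0,0]],[[0.16,0.025,0],[0,0,0]],[[0.14,0.02,0],[0,0,0]],[[0.08,0.015,0.05],[0,0,0]],[[0,0,0.05],[0,0,0]]]'
python3 -m pendant '[[[0,0,0],[0,0,0]],[[0,0,0],[0,0,0]]]'
python3 go.py 582.7 49.9 3 6.4; python3 ax.py | grep -A40 top
```

```text
t: 9.28
eef_pos: [583.4, 45.4, 3.0]
ee_rot: [-0.0, 0.666, 0.746, -0.0]
ft_force: [-0.2, -0.9, -1.2]
grip_width: 10.9
grip_force: 35.0
t: 9.52
eef_pos: [583.5, 43.1, 3.6]
ee_rot: [-0.0, 0.667, 0.745, -0.0]
ft_force: [-0.1, -0.7, 0.1]
grip_width: 11.3
grip_force: 35.0
t 9.525 tcp [583.4751  43.0541   3.6434] F [-0.0761 -0.7356  0.1252] w 11.27322867629039 g 34.98858332633972
shift now-axes [ 0.0276 -0.0001  0.0026] shift target-axes [ 0.0276 -0.      0.0026] turn [-0.0008  0.0001 -0.0013]
top 0
```

```bash
python3 ax.py | grep -B40 top
python3 - <<'E'
from h import *;from bench import *
d=get_image("side");e=get_image("top");np.set_printoptions(precision=1,suppress=True)
print(proj(d,[[570.7,122,62],[574.6,122.4,62],[577,100,62]]),"nose side",proj(e,[576.8,100.8,62]))
cv2.imwrite("pics/ins.png",np.hstack([cv2.resize(d["frame"][130:200,170:270],None,fx=4,fy=4,interpolation=2),cv2.resize(e["frame"][185:255,160:250],None,fx=4,fy=4,interpolation=2)]))
E
```

```text
grasp pt [583.93  43.2   63.15] yaw 6.339665074470654 F [ 0.07  0.23 -0.68] 10.748365376202035 34.98866021633148
side 275
-39 35 t -36.213321599358245 -33.131431205007786 u -11.122736867601356 11.201056377032712 z -10.04778502347881 10.206935455524274
-33 41 t -32.95511491052523 -27.44311917176504 u -11.426256750102382 12.25472965798257 z -8.624516145997461 12.725870652585911
-27 6 t -26.711997721572555 -25.830760631177423 u -10.217399166074735 -1.4644276985815547 z 0.984103292370321 10.644358377281947
-21 6 t -18.770298628256427 -17.015839452697715 u -5.333744690220747 0.9101640913484648 z 0.29314991128501333 5.817508865634295
-15 75 t -14.854126630001 -9.006398411143929 u -19.986695057743553 17.443422541217423 z -15.261048575788607 15.268464084082382
-9 54 t -8.992033659915764 -3.3595769427929367 u -19.69140662919886 19.11750006130847 z -15.42891036658267 15.603879855155924
-3 22 t -2.633022297936794 2.849310926958824 u -19.87014955226282 6.609630086042415 z -12.099157073543097 12.474251768822967
3 17 t 3.087776717894326 8.844615207104047 u -19.66104118134637 6.774770630572192 z -13.48105407313193 15.567189477733677
33 1 t 36.02907143780715 36.02907143780715 u -5.379135234786065 -5.379135234786065 z -1.2810235277693778 -1.2810235277693778
39 6 t 39.668078539293546 44.655281327832526 u -5.968202209452769 -2.8567592982078254 z -0.6320198974945015 5.940900578149751
45 6 t 46.517892358076374 50.830547768091016 u -5.412700610851374 -1.0073926284697674 z -3.5677532944428663 5.610295911963192
51 6 t 51.465328844098444 56.823648082784224 u -5.587825504090957 0.6078610183677088 z 1.257363948818238 4.2004147080170355
top 0
[[210.7 162. ]
 [212.1 161.5]
 [217.  165.4]] nose side [[205.7 215.2]]
```

View pics/ins.png

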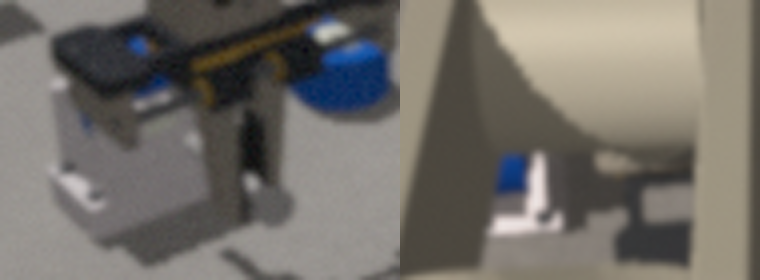

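```bash
python3 -m pendant '[[[0.03,0,0],[0,0,0]],[[0.03,0,0],[0,0,0]],[[0.028,0,0],[0,0,0]],[[0.02,0,0],[0,0,0]],[[0,0,0],[0,0,0]],[[0,0,0],[0,0,0]]]'
python3 -m pendant '[[[0.008,0,0],[0,0,0]],[[0,0,0],[0,0,0]],[[0.008,0,0],[0,0,0]],[[0,0,0],[0,0,0]]]'
python3 go.py 582.7 49.9 3.95 6.4
```

```text
t: 10.58
eef_pos: [580.6, 70.8, 3.9]
ee_rot: [0.0, 0.666, 0.746, -0.0]
ft_force: [-0.3, 0.1, -1.4]
grip_width: 11.1
grip_force: 35.0
t: 11.08
eef_pos: [580.2, 74.9, 3.9]
ee_rot: [-0.0, 0.666, 0.746, 0.0]
ft_force: [-0.1, 0.3, -1.3]
grip_width: 11.0
grip_force: 35.0
t 11.075 tcp [580.1827  74.9176   3.9448] F [-0.121   0.2978 -1.2646] w 11.041706309197396 g 34.98866558074951
shift now-axes [-0.1006 -0.0012 -0.    ] shift target-axes [-0.1006 -0.0011 -0.    ] turn [-0.     -0.      0.0003]
```

```bash
for i in 1 2; do :; done; python3 -m pendant '[[[0.006,0,0],[0,0,0]],[[0,0,0],[0,0,0]],[[0.006,0,0],[0,0,0]],[[0,0,0],[0,0,0]]]'
python3 -m pendant '[[[0.006,0,0],[0,0,0]],[[0,0,0],[0,0,0]],[[0.006,0,0],[0,0,0]],[[0,0,0],[0,0,0]]]'; python3 go.py 582.7 49.9 3.95 6.4
```

```text
t: 11.58
eef_pos: [579.9, 77.9, 3.9]
ee_rot: [-0.0, 0.666, 0.746, 0.0]
ft_force: [-0.8, -0.1, -1.1]
grip_width: 10.7
grip_force: 35.0
t: 12.08
eef_pos: [579.5, 80.9, 3.9]
ee_rot: [-0.0, 0.666, 0.746, -0.0]
ft_force: [-0.1, 0.4, -0.5]
grip_width: 10.7
grip_force: 35.0
t 12.075 tcp [579.5097  80.8794   3.9468] F [-0.0726  0.4371 -0.5454] w 10.746762422189935 g 34.98867094516754
shift now-axes [-0.1246 -0.0012 -0.    ] shift target-axes [-0.1246 -0.0011 -0.    ] turn [-0.     -0.      0.0003]
```

No reaction force with the nose at about 16 mm, past the hub face, so it has entered the bore. I continue in small steps.

```bash
python3 -m pendant '[[[0.01,0,0],[0,0,0]],[[0.01,0,0],[0,0,0]],[[0.01,0,0],[0,0,0]],[[0,0,0],[0,0,0]]]'
python3 -m pendant '[[[0.01,0,0],[0,0,0]],[[0.01,0,0],[0,0,0]],[[0.01,0,0],[0,0,0]],[[0,0,0],[0,0,0]]]'
python3 -m pendant '[[[0.01,0,0],[0,0,0]],[[0.01,0,0],[0,0,0]],[[0.01,0,0],[0,0,0]],[[0,0,0],[0,0,0]]]'; python3 go.py 582.7 49.9 3.95 6.4; python3 ax.py | sed -n 1,7p
```

```text
t: 12.58
eef_pos: [578.7, 88.5, 3.9]
ee_rot: [-0.0, 0.666, 0.746, 0.0]
ft_force: [0.8, -0.3, -0.3]
grip_width: 10.6
grip_force: 35.0
t: 13.08
eef_pos: [577.8, 95.9, 3.9]
ee_rot: [-0.0, 0.666, 0.746, -0.0]
ft_force: [1.2, -0.3, -1.2]
grip_width: 10.9
grip_force: 35.0
t: 13.58
eef_pos: [577.0, 103.3, 3.9]
ee_rot: [-0.0, 0.666, 0.746, -0.0]
ft_force: [-0.0, -0.4, -1.3]
grip_width: 10.9
grip_force: 35.0
t 13.575 tcp [576.9963 103.3394   3.9331] F [-0.0094 -0.3813 -1.2862] w 10.931365394381663 g 34.98866379261017
shift now-axes [-0.215  -0.0012 -0.0001] shift target-axes [-0.215  -0.0012 -0.0001] turn [-0.     -0.      0.0005]
grasp pt [577.   103.34  62.93] yaw 6.42282823107751 F [-0.01 -0.38 -1.29] 10.931365394381663 34.98866379261017
side 268
-39 30 t -35.47196982159848 -33.142512097046044 u -11.052189197209708 11.129615331073968 z -8.604358036574439 10.400686896381757
-33 45 t -32.98401918782862 -27.11537940639054 u -10.742579397694985 13.153137044186531 z -11.269357505015392 11.733918056300553
-27 2 t -26.536637959490946 -26.26607989096399 u -5.668944135043945 -2.643855586320593 z 8.505341688819868 9.945233779211918
-21 5 t -19.52090870264681 -15.24410485720929 u -5.450547179109636 1.2172044198729246 z 0.4609226878113475 6.076762234955112
-15 57 t -14.649497195972783 -9.062608575764 u -19.237139341486646 19.552028731363155 z -15.113395722241165 15.660568842647848
```

```bash
python3 -m pendant '[[[0.01,0,0],[0,0,0]],[[0.01,0,0],[0,0,0]],[[0.005,0,0],[0,0,0]],[[0,0,0],[0,0,0]]]'
python3 -m pendant '[[[0,0,0],[0,0,0]],[[0,0,0],[0,0,0]],[[0,0,0],[0,0,0]],[[0,0,0],[0,0,0]],[[0,0,0],[0,0,0]]]' 60
python3 -m pendant '[[[-0.06,0,0],[0,0,0]],[[-0.08,0,0],[0,0,0]],[[-0.08,0,0],[0,0,0]],[[0,0,0],[0,0,0]],[[0,0,0],[0,0,0]]]'
python3 - <<'E'
from h import *;from bench import *
s=get_state();print(s["eef_pos"]);d=get_image("side");P=cloud(d).reshape(-1,3);np.set_printoptions(precision=1,suppress=True)
f=np.radians(6.4);ex=np.array([np.cos(f),np.sin(f)]);ey=np.array([-ex[1],ex[0]])
Q=np.c_[(P[:,:2]-[570.7,122])@ex,(P[:,:2]-[570.7,122])@ey,P[:,2]-62]
m=(abs(Q[:,0]-4)<18)&(abs(Q[:,2])<18)&(Q[:,1]>-70)&(Q[:,1]<-3);Q=Q[m];print(m.sum())
for a in range(-70,0,6):
    k=Q[(Q[:,1]>=a)&(Q[:,1]<a+6)]
    if len(k):print(a,len(k),k.min(0),k.max(0))
cv2.imwrite("pics/rel.png",cv2.resize(d["frame"][120:220,160:300],None,fx=4,fy=4,interpolation=2))
E
```

```text
t: 14.18
eef_pos: [576.3, 109.5, 4.0]
ee_rot: [0.0, 0.666, 0.746, 0.0]
ft_force: [-0.1, 0.9, -0.9]
grip_width: 10.5
grip_force: 35.0
t: 14.8
eef_pos: [576.3, 109.4, 3.9]
ee_rot: [-0.0, 0.666, 0.746, 0.0]
ft_force: [0.2, -0.4, -0.5]
grip_width: 58.6
grip_force: 0.0
t: 15.42
eef_pos: [582.4, 54.4, 3.9]
ee_rot: [-0.0, 0.667, 0.745, 0.0]
ft_force: [-0.3, -0.8, -0.6]
grip_width: 60.1
grip_force: 0.0
[582.42830613  54.42167041   3.90785268]
66
-52 45 [ -7.3 -50.2 -14. ] [ 13.1 -46.1   7.9]
-46 16 [ -5.1 -45.8 -13. ] [ 15.3 -40.6   9.6]
-40 2 [ -0.2 -39.9   3. ] [  2.1 -34.1   7.8]
-34 3 [  2.8 -32.1   2.1] [  3.9 -28.2   4.2]
```

View pics/rel.png

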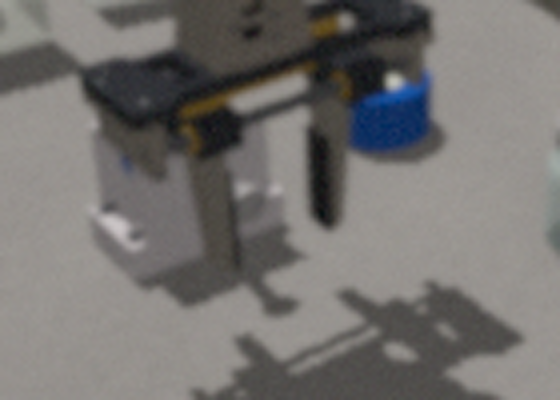

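Released. The head is held in the bore, drooping about 2 mm, with its back at y≈-48 mm from the mouth. Now I shut the fingers behind it and push gently.

```bash
python3 -m pendant '[[[0,0,0],[0,0,0]],[[0,0,0],[0,0,0]],[[0,0,0],[0,0,0]],[[0,0,0],[0,0,0]],[[0,0,0],[0,0,0]],[[0,0,0],[0,0,0]],[[0,0,0],[0,0,0]],[[0.015,0,0],[0,0,0]],[[0.015,0,0],[0,0,0]]]' 0 10
python3 -m pendant '[[[0.008,0,0],[0,0,0]],[[0.008,0,0],[0,0,0]],[[0.008,0,0],[0,0,0]]]'
python3 -m pendant '[[[0.008,0,0],[0,0,0]],[[0.008,0,0],[0,0,0]]]'
```

```text
t: 16.6
eef_pos: [581.6, 62.4, 3.9]
ee_rot: [-0.0, 0.666, 0.746, -0.0]
ft_force: [-0.3, 0.8, 1.1]
grip_width: 0.5
grip_force: 0.0
t: 16.98
eef_pos: [581.1, 68.0, 4.0]
ee_rot: [0.0, 0.666, 0.746, -0.0]
ft_force: [0.2, -1.5, 1.0]
grip_width: 0.6
grip_force: 1.1
t: 17.23
eef_pos: [580.8, 71.9, 4.1]
ee_rot: [0.0, 0.666, 0.746, 0.0]
ft_force: [0.6, -4.6, 2.5]
grip_width: 0.5
grip_force: 2.4
```

```bash
python3 -m pendant '[[[0.006,0,0],[0,0,0]],[[0,0,0],[0,0,0]]]'|egrep 'eef|ft'
python3 -m pendant '[[[0.006,0,0],[0,0,0]],[[0,0,0],[0,0,0]]]'|egrep 'eef|ft'
```

```text
eef_pos: [580.7, 73.5, 4.1]
ft_force: [1.9, -4.4, 2.8]
eef_pos: [580.6, 74.9, 4.2]
ft_force: [1.2, -5.3, 4.3]
```

```bash
python3 -m pendant '[[[0.008,0,0],[0,0,0]],[[0.008,0,0],[0,0,0]]]'|egrep 'eef|ft'
python3 -m pendant '[[[0.008,0,0],[0,0,0]],[[0.008,0,0],[0,0,0]]]'|egrep 'eef|ft'
python3 -m pendant '[[[0.008,0,0],[0,0,0]],[[0.008,0,0],[0,0,0]]]'|egrep 'eef|ft'
```

```text
eef_pos: [580.5, 78.5, 4.4]
ft_force: [1.7, -8.0, 6.0]
eef_pos: [580.1, 82.5, 4.4]
ft_force: [1.6, -7.2, 5.8]
eef_pos: [579.2, 87.1, 4.1]
ft_force: [0.8, -3.9, 2.7]
```

```bash
python3 -m pendant '[[[0.008,0,0],[0,0,0]],[[0.008,0,0],[0,0,0]],[[0.008,0,0],[0,0,0]]]'|egrep 'eef|ft'
python3 -m pendant '[[[0.008,0,0],[0,0,0]],[[0.008,0,0],[0,0,0]],[[0.008,0,0],[0,0,0]]]'|egrep 'eef|ft'
python3 -m pendant '[[[0.004,0,0],[0,0,0]],[[0,0,0],[0,0,0]]]'|egrep 'eef|ft'
```

```text
eef_pos: [577.7, 93.3, 3.7]
ft_force: [1.6, -1.1, 0.7]
eef_pos: [577.4, 99.1, 3.9]
ft_force: [0.2, -0.8, 0.4]
eef_pos: [577.1, 100.1, 3.8]
ft_force: [0.7, -0.7, -0.7]
```

```bash
python3 -m pendant '[[[0.004,0,0],[0,0,0]],[[0,0,0],[0,0,0]]]'|egrep 'eef|ft'
python3 -m pendant '[[[0.004,0,0],[0,0,0]],[[0,0,0],[0,0,0]]]'|egrep 'eef|ft'
python3 -m pendant '[[[0.004,0,0],[0,0,0]],[[0,0,0],[0,0,0]]]'|egrep 'eef|ft'
```

```text
eef_pos: [577.1, 101.0, 3.9]
ft_force: [-0.3, -1.1, -0.0]
eef_pos: [577.1, 102.0, 3.9]
ft_force: [0.2, 0.6, -0.0]
eef_pos: [577.0, 103.0, 3.9]
ft_force: [0.1, -0.2, 0.5]
```

```bash
python3 -m pendant '[[[0.003,0,0],[0,0,0]],[[0,0,0],[0,0,0]]]'|egrep 'eef|ft'
python3 -m pendant '[[[0.003,0,0],[0,0,0]],[[0,0,0],[0,0,0]]]'|egrep 'eef|ft'
python3 -m pendant '[[[0.003,0,0],[0,0,0]],[[0,0,0],[0,0,0]]]'|egrep 'eef|ft'
```

```text
eef_pos: [577.0, 103.7, 3.9]
ft_force: [1.1, -0.4, 0.7]
eef_pos: [576.9, 104.5, 3.9]
ft_force: [0.3, 0.1, 0.6]
eef_pos: [576.8, 105.2, 3.9]
ft_force: [0.4, -1.3, -0.2]
```

```bash
python3 -m pendant '[[[0.003,0,0],[0,0,0]],[[0,0,0],[0,0,0]]]'|egrep 'eef|ft'
python3 -m pendant '[[[0.002,0,0],[0,0,0]],[[0,0,0],[0,0,0]]]'|egrep 'eef|ft'
python3 - <<'E'
from h import *;from bench import *
d=get_image("side");P=cloud(d).reshape(-1,3);np.set_printoptions(precision=1,suppress=True)
f=np.radians(6.4);ex=np.array([np.cos(f),np.sin(f)]);ey=np.array([-ex[1],ex[0]])
Q=np.c_[(P[:,:2]-[570.7,122])@ex,(P[:,:2]-[570.7,122])@ey,P[:,2]-62]
for a in range(-30,6,2):
    k=Q[(abs(Q[:,0]-4)<25)&(abs(Q[:,2])<16)&(Q[:,1]>=a)&(Q[:,1]<a+2)]
    if len(k):print(a,len(k),k.min(0),k.max(0))
E
```

```text
eef_pos: [576.8, 105.4, 3.9]
ft_force: [1.5, -3.8, -0.6]
eef_pos: [576.8, 105.4, 3.9]
ft_force: [1.7, -8.5, -0.5]
-30 11 [ -4.8 -28.8 -15.4] [ 12.1 -28.1   6.6]
-28 63 [-11.2 -28.  -14.8] [ 19.6 -26.   15.8]
-26 48 [ -9.9 -26.  -15.9] [ 20.3 -24.   15.6]
-24 5 [-11.2 -23.8 -10.6] [ -0.5 -22.6  15.3]
-22 5 [-10.2 -21.8  -6.1] [ -8.6 -20.2  11. ]
-20 1 [-10.2 -19.8   8.1] [-10.2 -19.8   8.1]
-18 4 [-11.1 -17.5 -11.2] [ -7.7 -16.9  15.3]
-16 4 [ -9.7 -15.7  -5.9] [ -8.6 -14.3   7.9]
-14 4 [ -9.8 -14.  -12.6] [ -8.4 -13.    5. ]
-12 4 [-10.5 -11.8  -2.4] [ -8.8 -10.7  15. ]
-10 3 [-9.1 -9.7 -8.9] [-8.2 -8.2  4.6]
-4 2 [-7.3 -3.7 -3.9] [-7.  -3.7 -1.2]
-2 11 [-19.7  -1.9 -15.4] [-7.  -0.1 15.8]
0 31 [-20.7   0.1 -15.8] [-5.   1.9 15.2]
2 13 [-20.9   2.  -14.1] [-6.5  3.7 15.3]
4 3 [-13.5   4.2 -14. ] [-6.4  5.6 -7.4]
```

The force rises to 8.5 N with no further travel, so the head has seated. I back off, lift clear and check.

```bash
python3 -m pendant '[[[-0.03,0,0],[0,0,0]],[[-0.1,0,0],[0,0,0]],[[-0.2,0,0],[0,0,0]],[[-0.2,0,0],[0,0,0]],[[-0.2,0,-0.1],[0,0,0]],[[-0.2,0,-0.1],[0,0,0]],[[-0.2,0,-0.1],[0,0,0]],[[0,0,0],[0,0,0]],[[0,0,0],[0,0,0]]]'
python3 - <<'E'
from h import *;from bench import *
np.set_printoptions(precision=1,suppress=True);f=np.radians(6.4);ex=np.array([np.cos(f),np.sin(f)]);ey=np.array([-ex[1],ex[0]]);o=[]
for n in("side","top"):
    d=get_image(n);P=cloud(d).reshape(-1,3)
    Q=np.c_[(P[:,:2]-[570.7,122])@ex,(P[:,:2]-[570.7,122])@ey,P[:,2]-62];print(n)
    for lo,hi in((-20,-3),(60,100)):
        k=Q[(abs(Q[:,0]-4)<16)&(abs(Q[:,2])<16)&(Q[:,1]>=lo)&(Q[:,1]<hi)]
        if len(k):print(lo,len(k),k.min(0),k.max(0),np.median(k,0))
    c=proj(d,[568,150,62])[0].astype(int);o.append(cv2.resize(d["frame"][c[1]-40:c[1]+50,c[0]-45:c[0]+45],None,fx=4,fy=4,interpolation=2))
cv2.imwrite("pics/end.png",np.hstack(o))
E
```

```text
t: 22.65
eef_pos: [607.5, -173.8, 78.4]
ee_rot: [-0.001, 0.667, 0.745, 0.0]
ft_force: [0.1, 0.8, -0.7]
grip_width: 0.3
grip_force: 0.0
side
-20 67 [ -7.8  -9.2 -12.1] [13.8 -3.1 11.3] [ 1.8 -6.4  1. ]
top
-20 35 [-8.6 -7.9 -8.6] [15.  -3.1 14.4] [ 2.2 -6.8  6.7]
60 47 [-2.3 61.6 -1.9] [ 9.6 83.4 11.2] [ 2.8 72.3  3.8]
```

View pics/end.png

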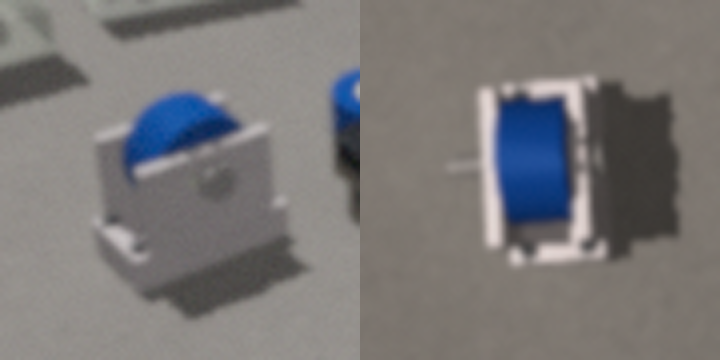

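The head sits flush on the near cheek at side crop (215,180). The nose sticks out beyond the far cheek at top crop (460,167), to y≈83 mm. The robot is clear, so I hand it in.

```bash
python3 -c "
from bench import *
print(finish_job())"
```

```text
the job is handed in; nothing more can be done
None
```

The axle is through both cheeks and the wheel with its head flush on the near cheek, the robot is clear, and the job is handed in; no verdict was returned.

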